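# Close and bolt the ring case

### The job

Close up the open ring case on the jeweller's counter with the fingertips only: push its end drawer fully in and push its lid down shut, in either order, then push the small steel bolt on the front ledge fully across into its keeper. Do not lift the case or shove it about, grasp nothing, and leave everything else on the counter where it is.

Things in the scene. Friction and masses are not known exactly. Their poses are not given: they have to be found in the camera images.
- case: Brown wooden case, loose, 3 kg, 160 (x) x 240 (y) x 75 mm high without lid. Origin: centre of its underside; z up, x from the bolt ledge (front) to the hinge (back), y from the drawer end to the plain end. Front ledge: x -80 to -36 mm, top 50 mm high. Behind it, the ring compartment, rim 75 mm high. Drawer centred at x = +22 mm; when in, its face is at y = -120 mm.
- drawer (a joint): Drawer in the case's -y end; m pulled out along the case's -y: 0 = fully in (stop), starts 0.045 to 0.075. Friction about 1.5 N; it stays where left.
- drawer_knob (a point): Centre of the outer end of the drawer's steel knob: 20 mm diameter, standing 25 mm out of the drawer's face, axis along the case's y, 32 mm above the counter. The drawer face is 90 mm wide (case x), from 13 to 47 mm above the counter. Push on the knob's end along the case's +y.
- lid (a joint): Wooden lid, hinged at the case's back top edge (line along y at case x = +80, z = 75 mm); rad open: 0 = shut, flat on the rim, 1.57 = upright. Starts 1.25 to 1.5. Stiff hinge: stays at any angle; about 3 N at the free edge moves it.
- lid_edge (a point): Middle of the lid's free edge, on its outer face (which is the top face, 83 mm above the counter, when shut). Lid: 116 mm from hinge to free edge, 240 mm wide (case y), 8 mm thick, no handle.
- bolt (a joint): Steel slide bolt on top of the front ledge; m pushed along the case's +y: 0 = back, 0.04 = fully across, its nose in the keeper block (stop). Starts 0 to 0.008. Friction about 1.2 N; it stays where left.
- bolt_knob (a point): Centre of the top of the bolt's upright round knob: 12 mm diameter, 59 to 82 mm above the counter, its axis at case x = -60 mm and, with the bolt back, y = -30 mm; 24 mm in front of the shut lid's edge. The flat bar below it (12 mm wide, 52 to 59 mm high) reaches 18 mm behind the knob (-y) and 38 mm ahead of it.
- ring_box: Small closed black ring box, 50 x 50 x 43 mm, right of the case beside the drawer's path. Origin under its centre. Loose; not part of the job.
- loupe: Black upright jeweller's loupe, 36 mm diameter, 36 mm high, off the case's front right corner. Origin under its centre. Loose; not part of the job.
- jar: Small glass jar with steel cap, 44 mm diameter, 55 mm high, left of the case. Origin under its centre. Loose; not part of the job.
- cleaner: White bottle with black cap, 42 mm diameter, 100 mm high, behind the case. Origin under its centre. Loose; not part of the job.
- tweezers: Steel tweezers lying flat, 120 mm long (own x), 8 mm high, left on the counter. Origin under the centre. Loose; not part of the job.
- mandrel: Ring mandrel (tapered aluminium bar with wooden handle) lying flat, 220 mm long (own x, from -150 to +70 mm), 25 mm thick, far left on the counter. Loose; not part of the job.

How it is judged (in metres and radians):
On the way, in this order (a step that is already met when the one before it is completed fails the run):
1. the drawer is fully in and the lid is shut, with the bolt still back (value of joint drawer below 0.004 m and value of joint lid below 0.045 rad and value of joint bolt below 0.02 m), for 0.2 s.
2. the bolt is fully across (value of joint drawer below 0.004 m and value of joint lid below 0.045 rad and value of joint bolt above 0.035 m), for 0.2 s.
At the end, for the whole second after the job is handed in: The drawer is within 4 mm of fully in, the lid within 0.045 rad (about 5 mm at its edge) of shut, the bolt pushed at least 35 of its 40 mm across, and the case stands at rest, upright, within 30 mm of where it was (all of step 2 and distance of case from where it was at the start of the episode below 0.03 m and angle between case's own z axis and vertical below 0.05 rad and linear speed of case below 0.02 m/s); the robot touches nothing.
It fails at once if the case is lifted or tipped (height (world z) of case above 0.012 m or angle between case's own z axis and vertical above 0.09 rad).
It fails at once if the case is shoved more than 30 mm (distance of case from where it was at the start of the episode above 0.03 m).
It fails at once if something else on the counter is moved more than 25 mm, lifted or knocked over (distance of any of ring_box, loupe, jar, cleaner, tweezers, mandrel from where it was at the start of the episode above 0.025 m or height (world z) of any of ring_box, loupe, jar, cleaner, tweezers, mandrel above 0.012 m or angle between any of ring_box, loupe, jar, cleaner, tweezers, mandrel's own z axis and vertical above 0.5 rad).
It also fails if it takes over 54 s, if anything falls off the work surface, if the arm or the gripper's body presses on something with over 40 N, if the wrist force passes 120 N, or if a joint passes its speed limit or range.

### The arm

A 6-joint arm with a two-finger parallel gripper is mounted at the origin on the work surface. World frame = base frame: x ahead of the robot, y to its left, z up, the work surface at z = 0. Lengths are in mm, angles in degrees, forces in N, time in s.
With the tool pointing down it reaches from about 350 to 850 mm from the base axis. Payload 8.1 kg.
Tool frame: the origin (TCP) lies on the centre line of the jaws, within the pads' length; the fingertips stand 19 mm ahead of it and the grasp point (between the pads) is the TCP; z points along the fingers, y is the line along which they close (so a half turn about z gives the same grasp; the last joint's range is limited). The gripper opens to 85 mm and grips with 20 to 120 N. Pads are 22 mm wide; open, the fingers measure 114 mm over their backs; the gripper's body (76 mm by 85 mm) begins 54 mm behind the grasp point. The pads swing forward as they close: fully open they stand 13 mm farther back than shut.
Start: joints at [67.586, 7.471, 85.268, -0, 87.261, -4.893], TCP at [180.612, 572.175, 250.292] pointing down, gripper open.
Joint ranges: [-169.43, 169.43], [-51.17, 129.36], [1.28, 143.12], [-76.62, 256.62], [0, 156.53], [-152.29, 152.29]. Speed limits (degrees/s): [136.94, 136.94, 159.86, 180, 180, 180].

### API

Orientations are given as [roll, pitch, yaw] about the fixed x, y, z axes, in that order (R = Rz(yaw) Ry(pitch) Rx(roll)).
In Python, from bench import r gives the robot as it stands. The module is installed in compiled form; this text tells all that it offers.
- The arm moves only by the tool servo_tool, never from a script. Its arguments are lists of equal length, an entry for each row: "fingers": the finger opening in m, from 0 to 0.0854; "linear": the shift along the tool's x, y, z in m, a list of three; "rotation": the turn, a rotation vector about the tool's x, y, z in degrees, a list of three. A call has 1 to 10 rows; each row is the pose to reach, as a shift and turn from the pose commanded when the call began, along the tool's axes at that moment; what a row does not reach only later rows make up. A row lasts 1/10 s, in which the tool goes at most 50 mm and 8.59 degrees, less where a joint would pass 70% of its speed; a pose out of reach is approached as far as the arm can. A call with a gripper value outside its range is refused whole. The fingers move at their own pace and stop on an object; "force" is the grip in N (left out, the last holds). Time passes only in rows, so rows that repeat a pose let the fingers close. It gives the time, the measured TCP pose, the force, the opening and the grip force at its end, in the units of the state.
- r.sense(): the state, without advancing time (a new reading comes with each control period).
- r.snapshot(name): name is "side" or "top" or "wrist"; returns a dict with "frame" (400x640x3 uint8, red, green, blue), "fx", "fy", "cx", "cy" (pixels), "k1" (the pictures are not rectified: a ray, as slopes to the right and down, at radius r is drawn at 1 + k1 r^2 times it, then the intrinsics apply), "camera_from_world" (4x4, takes a point from world to camera coordinates). Camera axes: x right, y up, looking along -z (the intrinsics and any distortion apply to the point x, -y, -z); pixel columns grow to the right and rows downward; lengths in mm; the calibration is good to about 2 mm. A picture is of the moment at which its call begins. There is no depth.
- r.hand_in(): hands the job in; it is judged then, once.
The state is a dict: "time": time; "joint_pos": joint angles; "qd": joint speeds; "joint_efforts": joint torques, N m; "tool_pos": TCP position; "tcp_rot": TCP orientation; "ft_force": force on the tool from outside, world axes, zero at the start; "wrist_torque": the same for the moment, N m; "finger_gap": finger opening in mm; "grip_force": force on a finger pad.
Only numpy, scipy, OpenCV 4.12 (cv2) and the standard library are available. Lean on these libraries where they do the work, as an engineer would, in place of code of your own. Each camera call takes 0.05 s, during which the arm holds its last target. There are 200 camera calls.

## Working session

There is one attempt and no reset: what is moved stays moved. The work goes in short steps, Python scripts to look and compute and a tool call to move; the robot and the scene stay as the last step left them, time stands still between calls to the robot, and variables do not carry over. Pictures are saved under pics/ and viewed, at most 10 in all, crops included, and the job is handed in when it is done.

Besides the shell and the picture viewer there is one more tool, called after "Call:" as name(argument=value, ...), one argument or row to a line, values as JSON. servo_tool: Moves the arm, as the interface text tells. Its arguments: {"type":"object","properties":{"fingers":{"type":"array","items":{"type":"number"}},"linear":{"type":"array","items":{"type":"array","items":{"type":"number"}}},"rotation":{"type":"array","items":{"type":"array","items":{"type":"number"}}},"force":{"type":"number"}},"required":["fingers","linear","rotation"]}

```bash
mkdir -p pics; cat > h.py <<'E'
import numpy as np, cv2
from bench import r
def snap(n,f=None):
    s=r.snapshot(n)
    if f: cv2.imwrite('pics/'+f,cv2.cvtColor(s['frame'],cv2.COLOR_RGB2BGR))
    return s
def ray(s,u,v):
    K=np.array([[s['fx'],0,s['cx']],[0,s['fy'],s['cy']],[0,0,1.]])
    p=cv2.undistortPoints(np.array([[[u,v]]],float),K,np.array([s['k1'],0,0,0.]))[0,0]
    T=np.array(s['camera_from_world']);R=T[:3,:3];o=-R.T@T[:3,3]
    return o,R.T@np.array([p[0],-p[1],-1])
def onz(s,u,v,z):
    o,d=ray(s,u,v);return o+d*(z-o[2])/d[2]
def proj(s,P):
    T=np.array(s['camera_from_world']);c=T[:3,:3]@np.array(P,float)+T[:3,3]
    x,y=c[0]/-c[2],-c[1]/-c[2];k=1+s['k1']*(x*x+y*y)
    return s['cx']+s['fx']*x*k,s['cy']+s['fy']*y*k
E
python3 - <<'E'
from h import *
for n in('top','side'):
    s=snap(n,n+'1.png');T=np.array(s['camera_from_world']);print(n,(-T[:3,:3].T@T[:3,3]).round(),s['fx'],s['k1'])
print(r.sense())
E
```

```text
top [ 386.  100. 1039.] 444.4690092172744 0.0002412737385428652
side [387. 806. 777.] 462.4386662133436 -0.03924652721644847
{'time': 0.1, 'joint_pos': array([ 6.75865008e+01,  7.51311570e+00,  8.53235483e+01, -4.76868212e-04,
        8.72619817e+01, -4.89315593e+00]), 'qd': array([ 0.01857676, -0.06054744, -0.20155262,  0.00171906, -0.03327747,
       -0.06145651]), 'joint_efforts': array([ 2.01422874e-03, -5.70953715e+01, -5.01943338e+01, -9.05555839e-05,
        8.11530801e-03, -4.31980800e-05]), 'tool_pos': array([180.4288122 , 571.73462767, 249.32009374]), 'tcp_rot': array([-1.79901673e+02, -7.93971988e-03,  1.62479673e+02]), 'ft_force': array([-0.89768347,  0.19539634, -0.10720841]), 'wrist_torque': array([ 0.00918675, -0.04856904,  0.01956737]), 'grip_force': 0.0, 'finger_gap': 85.28539676665531}
```

View pics/top1.png

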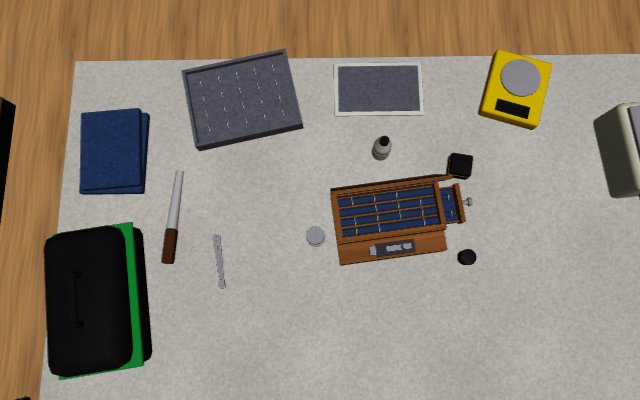

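View pics/side1.png

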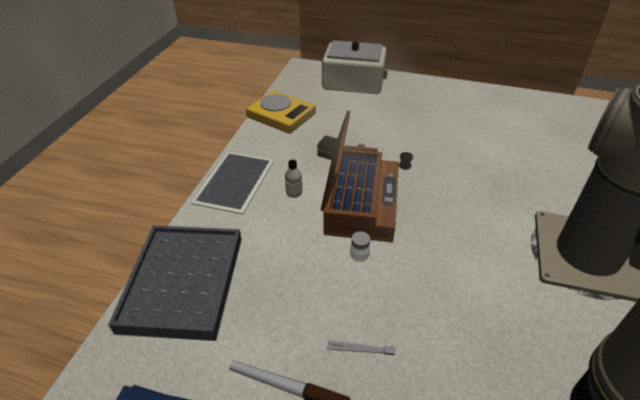

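The top view shows the case from about (330,180) to (470,265), with the drawer knob at (468,202), the bolt at about (392,248), the ring box at (460,165), the loupe at (467,257) and the jar at (315,235). Next I'll look at an enlarged crop.

```bash
python3 - <<'E'
from h import *
s=snap('top');f=cv2.cvtColor(s['frame'],cv2.COLOR_RGB2BGR)
c=f[125:275,300:500];cv2.imwrite('pics/crop1.png',cv2.resize(c,None,fx=4,fy=4,interpolation=cv2.INTER_CUBIC))
print(onz(s,392,222,50),onz(s,320,200,0))
E
```

```text
[518.71049513 -36.26211703  50.        ] [580.10285636 125.88643352   0.        ]
```

View pics/crop1.png

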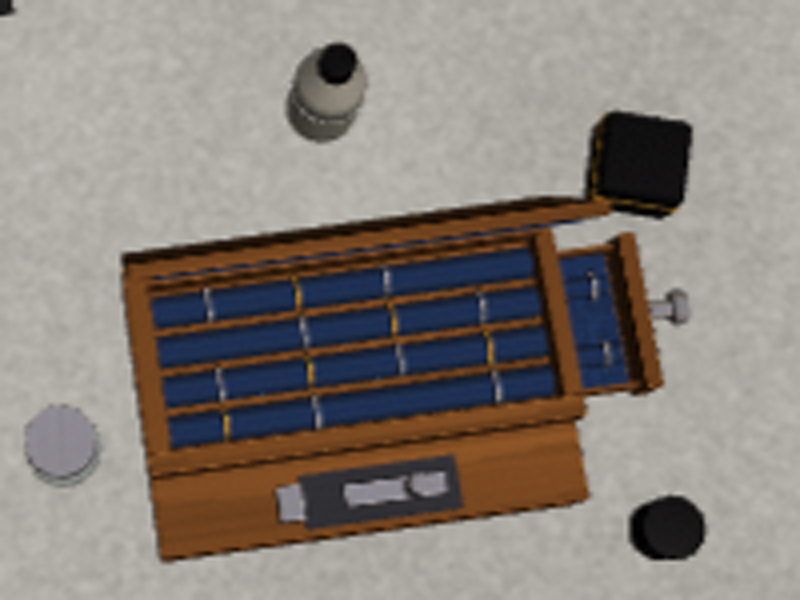

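The crop shows the front rim edge running from (150,457) to (582,404), the drawer knob end at (685,305), the bolt knob at (430,480), the ring box at (645,163) and the loupe at (668,528), in crop pixels.

```bash
python3 - <<'E'
from h import *
s=snap('top')
g=lambda x,y,z:onz(s,300+x/4-.4,125+y/4-.4,z)
A=g(150,459,75);B=g(582,404,75)
d=A-B;print('len',np.linalg.norm(d),A.round(),B.round())
y=d/np.linalg.norm(d);x=np.array([y[1],-y[0],0]);print('yaw',np.degrees(np.arctan2(-y[0],y[1])))
o=(A+B)/2+x*36;o[2]=0;print('case',o.round(1))
C=lambda P:(np.array([(P-o)@x,(P-o)@y,P[2]])).round(1)
for n,p in dict(ledgeL=(158,548,50),ledgeR=(587,493,50),back=(124,268,75),knob=(688,306,32),face_bot=(655,388,47),face_top=(632,236,47),bolt=(432,484,82),boltbase=(345,492,59),box=(645,163,43),loupe=(668,528,36),jar=(60,445,55),lidR=(608,208,150),lidL=(124,254,190)).items():
  P=g(*p);print(n,P.round(1),C(P))
# reproject predicted points for check
def Wd(cx,cy,cz): return o+x*cx+y*cy+np.array([0,0,cz])
for n,p in dict(bk=(-60,-30,82),ledFR=(-80,-120,50),ledFL=(-80,120,50),bkL=(80,120,75),dk=(22,-205,32)).items():
  u,v=proj(s,Wd(*p));print(n,Wd(*p).round(1),(u-299.6)*4,(v-124.6)*4)
E
```

```text
len 237.09119120454451 [479.  88.  75.] [ 506. -148.   75.]
yaw 6.595891346448221
case [528.3 -26.1   0. ]
ledgeL [432.2  83.5  50. ] [-82.8 119.9  50. ]
ledgeR [ 459.7 -154.2   50. ] [ -82.8 -119.4   50. ]
back [584.7 100.4  75. ] [ 70.6 119.2  75. ]
knob [ 567.3 -223.2   32. ] [  16.2 -200.3   32. ]
face_bot [ 518.1 -196.6   47. ] [ -29.6 -168.2   47. ]
face_top [ 605.6 -189.5   47. ] [  58.  -171.2   47. ]
bolt [463.1 -63.3  82. ] [-69.  -29.5  82. ]
boltbase [461.1 -19.4  59. ] [-66.   14.4  59. ]
box [ 649.5 -201.    43. ] [ 100.4 -187.7   43. ]
loupe [ 440.8 -201.7   36. ] [-107.1 -164.4   36. ]
jar [489.1 137.   55. ] [-20.1 166.6  55. ]
lidR [ 597.7 -148.2  150. ] [  54.9 -129.2  150. ]
lidL [568.  100.2 190. ] [ 54.  120.9 190. ]
bk [472.1 -62.8  82. ] 430.2386935091231 467.1535296468014
ledFR [ 462.6 -154.5   50. ] 587.2607697295362 487.79210762383457
ledFL [435.   83.9  50. ] 157.18917329578903 542.8924860318597
bkL [593.9 102.3  75. ] 120.38094944612908 251.78844540622094
dk [ 573.7 -227.2   32. ] 694.1435234898609 295.0968353206275
```

Call:
servo_tool(
  fingers=[0, 0, 0, 0, 0, 0, 0, 0, 0, 0],
  linear=[
    [-0.04, -0.03, -0.005],
    [-0.08, -0.056, -0.01],
    [-0.12, -0.084, -0.02],
    [-0.16, -0.112, -0.02],
    [-0.2, -0.14, -0.03],
    [-0.24, -0.168, -0.03],
    [-0.28, -0.196, -0.03],
    [-0.32, -0.224, -0.03],
    [-0.36, -0.252, -0.03],
    [-0.4, -0.28, -0.03],
  ],
  rotation=[
    [0, 0, -2.4],
    [0, 0, -4.8],
    [0, 0, -7.2],
    [0, 0, -9.6],
    [0, 0, -12],
    [0, 0, -14.4],
    [0, 0, -16.8],
    [0, 0, -19.2],
    [0, 0, -21.7],
    [0, 0, -24.1],
  ],
)

```text
time: 1.2
tool_pos: [478.6, 182.9, 280.3]
tcp_rot: [180.0, 0.0, -173.3]
ft_force: [0.9, 0.4, 0.2]
finger_gap: 0.2
grip_force: 0.0
```

Call:
servo_tool(
  fingers=[0, 0, 0, 0, 0, 0, 0],
  linear=[
    [-0.02, -0.035, 0],
    [-0.045, -0.075, 0],
    [-0.07, -0.115, 0],
    [-0.095, -0.155, 0],
    [-0.12, -0.19, 0],
    [-0.131, -0.215, 0],
    [-0.131, -0.215, 0],
  ],
  rotation=[
    [0, 0, 0],
    [0, 0, 0],
    [0, 0, 0],
    [0, 0, 0],
    [0, 0, 0],
    [0, 0, 0],
    [0, 0, 0],
  ],
)

```text
time: 1.9
tool_pos: [633.5, -17.3, 279.2]
tcp_rot: [-180.0, -0.1, -173.6]
ft_force: [-0.5, 0.8, -0.9]
finger_gap: 0.2
grip_force: 0.0
```

```bash
python3 - <<'E'
from h import *
s=snap('side');f=cv2.cvtColor(s['frame'],cv2.COLOR_RGB2BGR)
a=f[60:260,260:460];s=snap('wrist','w1.png')
b=cv2.cvtColor(s['frame'],cv2.COLOR_RGB2BGR)[:, 100:540]
a=cv2.resize(a,(400,400),interpolation=cv2.INTER_CUBIC);cv2.imwrite('pics/c2.png',np.hstack([a,b[:, :400]]))
print(r.sense()['tool_pos'])
E
```

```text
[632.36484935 -14.15840195 279.62776264]
```

View pics/c2.png

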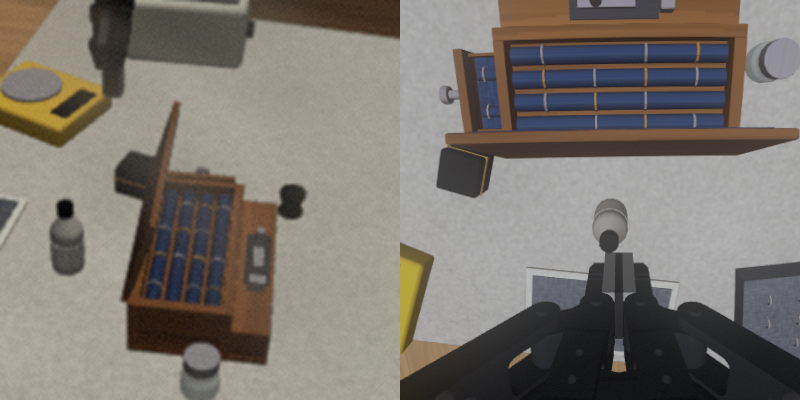

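The wrist view shows the lid's back edge at row 145 and the cleaner at (610,220), below the fingertips' path. The fingers are behind the lid and square to it. Now I'll lower them and push.

Call:
servo_tool(
  fingers=[0, 0, 0, 0, 0, 0, 0],
  linear=[
    [0, 0, 0.03],
    [0, 0, 0.06],
    [0, 0, 0.085],
    [0, 0, 0.085],
    [0.009, 0, 0.085],
    [0.018, 0, 0.085],
    [0.024, 0, 0.085],
  ],
  rotation=[
    [0, 0, 0],
    [0, 0, 0],
    [0, 0, 0],
    [0, 0, 0],
    [0, 0, 0],
    [0, 0, 0],
    [0, 0, 0],
  ],
)

```text
time: 2.7
tool_pos: [608.7, -16.5, 197.6]
tcp_rot: [-180.0, 0.2, -173.4]
ft_force: [-0.1, -0.3, 0.9]
finger_gap: 0.0
grip_force: 0.0
```

Call:
servo_tool(
  fingers=[0, 0, 0, 0, 0, 0, 0, 0, 0, 0],
  linear=[
    [0.005, 0, 0.001],
    [0.013, 0, 0.002],
    [0.022, 0, 0.004],
    [0.03, 0, 0.007],
    [0.038, 0, 0.01],
    [0.046, 0, 0.014],
    [0.053, 0, 0.019],
    [0.06, 0, 0.024],
    [0.067, 0, 0.03],
    [0.067, 0, 0.03],
  ],
  rotation=[
    [0, 0, 0],
    [0, 0, 0],
    [0, 0, 0],
    [0, 0, 0],
    [0, 0, 0],
    [0, 0, 0],
    [0, 0, 0],
    [0, 0, 0],
    [0, 0, 0],
    [0, 0, 0],
  ],
)

```text
time: 3.7
tool_pos: [540.4, -24.2, 163.6]
tcp_rot: [180.0, -0.2, -173.4]
ft_force: [-0.2, 1.3, -0.5]
finger_gap: 0.3
grip_force: 0.0
```

```bash
python3 - <<'E'
from h import *
s=snap('side');f=cv2.cvtColor(s['frame'],cv2.COLOR_RGB2BGR)
a=f[60:260,260:460];s=snap('wrist')
b=cv2.cvtColor(s['frame'],cv2.COLOR_RGB2BGR)[:, 120:520]
a=cv2.resize(a,(400,400),interpolation=cv2.INTER_CUBIC);cv2.imwrite('pics/c3.png',np.hstack([a,b]))
q=r.sense();print(q['tool_pos'],q['ft_force'])
E
```

```text
[541.57675709 -24.13523024 164.70517804] [-0.01209796  0.00577967 -0.29231687]
```

View pics/c3.png

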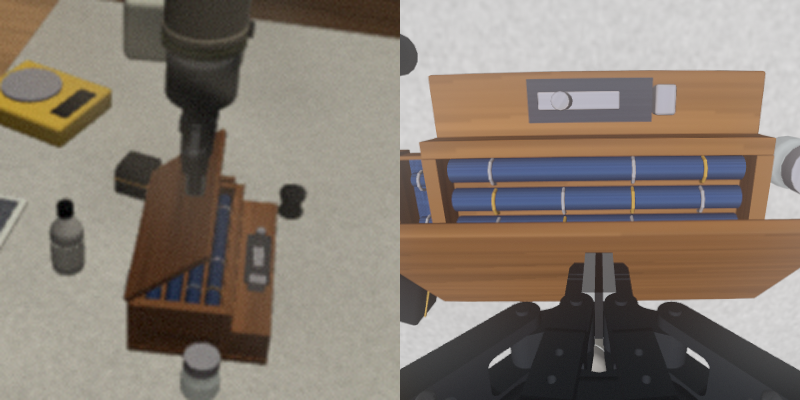

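The lid is following, now at about 45°, and the fingers are on its outer face. I'll continue along the arc.

Call:
servo_tool(
  fingers=[0, 0, 0, 0, 0, 0, 0, 0, 0, 0],
  linear=[
    [0.006, 0, 0.006],
    [0.011, 0, 0.013],
    [0.0155, 0, 0.021],
    [0.0195, 0, 0.029],
    [0.023, 0, 0.037],
    [0.0255, 0, 0.0455],
    [0.0265, 0, 0.05],
    [0.027, 0, 0.054],
    [0.0275, 0, 0.058],
    [0.0275, 0, 0.058],
  ],
  rotation=[
    [0, 0, 0],
    [0, 0, 0],
    [0, 0, 0],
    [0, 0, 0],
    [0, 0, 0],
    [0, 0, 0],
    [0, 0, 0],
    [0, 0, 0],
    [0, 0, 0],
    [0, 0, 0],
  ],
)

```text
time: 4.8
tool_pos: [514.6, -27.3, 106.7]
tcp_rot: [180.0, -0.0, -173.4]
ft_force: [0.4, -0.6, -0.2]
finger_gap: -0.2
grip_force: 0.0
```

Call:
servo_tool(
  fingers=[0, 0, 0, 0, 0],
  linear=[
    [0, 0, 0.002],
    [0, 0, 0.004],
    [0, 0, 0.005],
    [0, 0, 0.006],
    [0, 0, 0.006],
  ],
  rotation=[
    [0, 0, 0],
    [0, 0, 0],
    [0, 0, 0],
    [0, 0, 0],
    [0, 0, 0],
  ],
)

```text
time: 5.3
tool_pos: [515.0, -27.4, 102.0]
tcp_rot: [-180.0, 0.0, -173.4]
ft_force: [-3.7, -0.1, 6.4]
finger_gap: 0.1
grip_force: 3.4
```

Call:
servo_tool(
  fingers=[0, 0, 0],
  linear=[
    [0, 0, 0.001],
    [0, 0, 0.002],
    [0, 0, 0.002],
  ],
  rotation=[
    [0, 0, 0],
    [0, 0, 0],
    [0, 0, 0],
  ],
)

```text
time: 5.6
tool_pos: [515.1, -27.5, 101.8]
tcp_rot: [-180.0, 0.0, -173.4]
ft_force: [-12.2, 0.8, 23.8]
finger_gap: 0.0
grip_force: 12.0
```

Call:
servo_tool(
  fingers=[0, 0, 0, 0, 0, 0, 0, 0, 0, 0],
  linear=[
    [0, 0, -0.02],
    [0, 0, -0.05],
    [-0.01, -0.04, -0.05],
    [-0.02, -0.08, -0.05],
    [-0.028, -0.12, -0.05],
    [-0.028, -0.16, -0.05],
    [-0.028, -0.2, -0.05],
    [-0.028, -0.24, -0.05],
    [-0.028, -0.25, -0.05],
    [-0.028, -0.25, -0.05],
  ],
  rotation=[
    [0, 0, 0],
    [0, 0, 0],
    [0, 0, 0],
    [0, 0, 0],
    [0, 0, 0],
    [0, 0, 0],
    [0, 0, 0],
    [0, 0, 0],
    [0, 0, 0],
    [0, 0, 0],
  ],
)

```text
time: 6.6
tool_pos: [571.0, -274.1, 149.0]
tcp_rot: [180.0, -0.0, -173.6]
ft_force: [-0.1, 1.3, 0.1]
finger_gap: -0.3
grip_force: 0.0
```

```bash
python3 - <<'E'
from h import *
t=snap('top');f=cv2.cvtColor(t['frame'],cv2.COLOR_RGB2BGR)
a=cv2.resize(f[150:275,320:495],None,fx=4,fy=4,interpolation=cv2.INTER_CUBIC)
s=snap('wrist','w4.png');cv2.imwrite('pics/c4.png',a)
q=r.sense();print(q['tool_pos'],q['ft_force'],q['tcp_rot'])
E
```

```text
[ 571.12858024 -271.61505676  148.91958697] [0.18791036 0.57772054 0.295914  ] [ 1.79941537e+02 -2.54066289e-02 -1.73424526e+02]
```

View pics/c4.png

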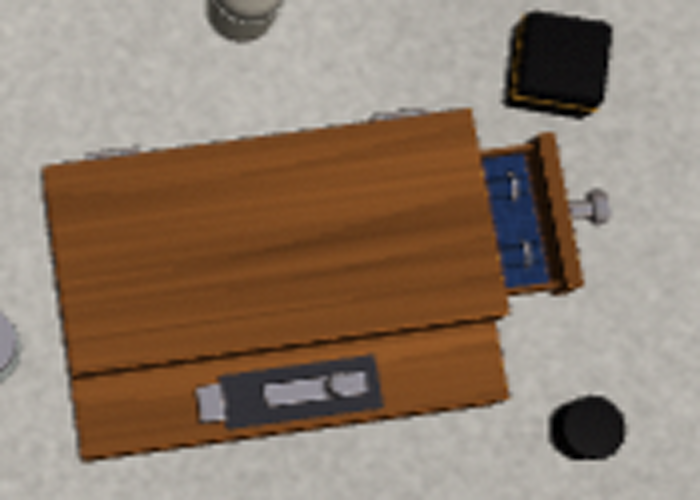

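View pics/w4.png

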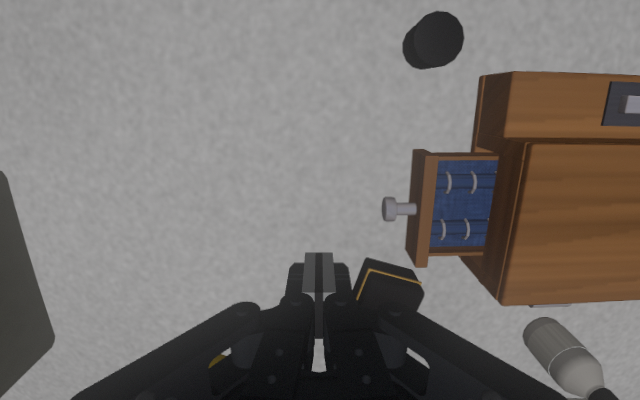

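The top crop shows the lid flat and shut, with corners at (42,167), (472,110), (508,315) and (73,375). The knob end is at (605,205) and the bolt knob is at (350,383). In the wrist view the knob end is at (386,209).

```bash
python3 - <<'E'
from h import *
t=snap('top');s=snap('wrist')
g=lambda x,y,z:onz(t,320+x/4-.4,150+y/4-.4,z)
P=[g(*p,83) for p in((42,167),(472,110),(508,315),(73,375))]
print([p.round(1) for p in P])
c=sum(P)/4; y=P[0]+P[3]-P[1]-P[2];y/=np.linalg.norm(y);x=np.array([y[1],-y[0],0])
print('yaw',np.degrees(np.arctan2(-y[0],y[1])));o=c-22*x;o[2]=0;print('case',o)
C=lambda P:np.array([(P-o)@x,(P-o)@y,P[2]]).round(1)
print('knob top',C(g(605,205,32)),'wrist',C(onz(s,386,209,32)))
print('wrist bolt-ledge corner',C(onz(s,484,76,50)),C(onz(s,505,302,83)))
print('bolt',C(g(350,383,82)),'TCP',C(r.sense()['tool_pos']))
print('box',C(g(560,40,43)),'loupe',C(g(590,425,36)))
E
```

```text
[array([583.7, 101.5,  83. ]), array([ 612.8, -136. ,   83. ]), array([ 499.1, -148.8,   83. ]), array([469.5,  86.1,  83. ])]
yaw 7.09332017973833
case [519.44983878 -27.01540654   0.        ]
knob top [  24.1 -199.1   32. ] wrist [  23.2 -193.8   32. ]
wrist bolt-ledge corner [ -75.6 -137.3   50. ] [  76.7 -114.8   83. ]
bolt [-59.8 -28.1  82. ] TCP [  21.3 -248.5  149.1]
box [ 121.5 -188.5   43. ] loupe [ -98.2 -165.1   36. ]
```

Call:
servo_tool(
  fingers=[0, 0, 0, 0, 0, 0, 0, 0, 0, 0],
  linear=[
    [0, 0, 0.03],
    [0, 0, 0.07],
    [0, 0, 0.1],
    [0, 0, 0.105],
    [0, 0, 0.105],
    [0, 0.01, 0.105],
    [0, 0.02, 0.105],
    [0, 0.03, 0.105],
    [0, 0.038, 0.105],
    [0, 0.046, 0.105],
  ],
  rotation=[
    [0, 0, 0],
    [0, 0, 0],
    [0, 0, 0],
    [0, 0, 0],
    [0, 0, 0],
    [0, 0, 0],
    [0, 0, 0],
    [0, 0, 0],
    [0, 0, 0],
    [0, 0, 0],
  ],
)

```text
time: 7.8
tool_pos: [566.5, -226.4, 45.2]
tcp_rot: [-179.9, 0.1, -173.4]
ft_force: [0.6, -1.9, 0.8]
finger_gap: -0.3
grip_force: 0.9
```

Call:
servo_tool(
  fingers=[0, 0, 0, 0, 0, 0],
  linear=[
    [0, 0.006, 0],
    [0, 0.012, 0],
    [0, 0.018, 0],
    [0, 0.024, 0],
    [0, 0.03, 0],
    [0, 0.03, 0],
  ],
  rotation=[
    [0, 0, 0],
    [0, 0, 0],
    [0, 0, 0],
    [0, 0, 0],
    [0, 0, 0],
    [0, 0, 0],
  ],
)

```text
time: 8.4
tool_pos: [562.2, -196.0, 44.0]
tcp_rot: [180.0, -0.0, -173.4]
ft_force: [-0.3, -0.6, 0.1]
finger_gap: 0.2
grip_force: 0.0
```

Call:
servo_tool(
  fingers=[0, 0, 0, 0, 0],
  linear=[
    [0, 0.003, 0],
    [0, 0.006, 0],
    [0, 0.009, 0],
    [0, 0.011, 0],
    [0, 0.011, 0],
  ],
  rotation=[
    [0, 0, 0],
    [0, 0, 0],
    [0, 0, 0],
    [0, 0, 0],
    [0, 0, 0],
  ],
)

```text
time: 8.9
tool_pos: [561.1, -185.7, 44.2]
tcp_rot: [180.0, -0.0, -173.4]
ft_force: [-0.1, -0.6, 0.3]
finger_gap: -0.2
grip_force: 0.0
```

Call:
servo_tool(
  fingers=[0, 0, 0],
  linear=[
    [0, 0.0015, 0],
    [0, 0.003, 0],
    [0, 0.003, 0],
  ],
  rotation=[
    [0, 0, 0],
    [0, 0, 0],
    [0, 0, 0],
  ],
)

```text
time: 9.2
tool_pos: [561.0, -183.0, 44.3]
tcp_rot: [180.0, 0.0, -173.4]
ft_force: [-0.3, -0.2, -0.7]
finger_gap: 0.1
grip_force: 0.2
```

Call:
servo_tool(
  fingers=[0, 0, 0, 0],
  linear=[
    [0, 0.0015, 0],
    [0, 0.003, 0],
    [0, 0.004, 0],
    [0, 0.004, 0],
  ],
  rotation=[
    [0, 0, 0],
    [0, 0, 0],
    [0, 0, 0],
    [0, 0, 0],
  ],
)

```text
time: 9.6
tool_pos: [561.4, -181.6, 45.4]
tcp_rot: [-179.8, 0.1, -173.5]
ft_force: [-0.1, -12.0, 0.5]
finger_gap: 0.1
grip_force: 2.1
```

```bash
python3 - <<'E'
from h import *
t=snap('top');f=cv2.cvtColor(t['frame'],cv2.COLOR_RGB2BGR)
a=cv2.resize(f[150:275,320:495],(560,400),interpolation=cv2.INTER_CUBIC)
s=snap('wrist');b=cv2.cvtColor(s['frame'],cv2.COLOR_RGB2BGR)[:,240:480]
cv2.imwrite('pics/c5.png',np.hstack([a,b]))
q=r.sense();print(q['tool_pos'],q['ft_force'])
E
```

```text
[ 561.3693452  -181.63401932   45.39456061] [  0.35908623 -12.1908376   -0.59959296]
```

View pics/c5.png

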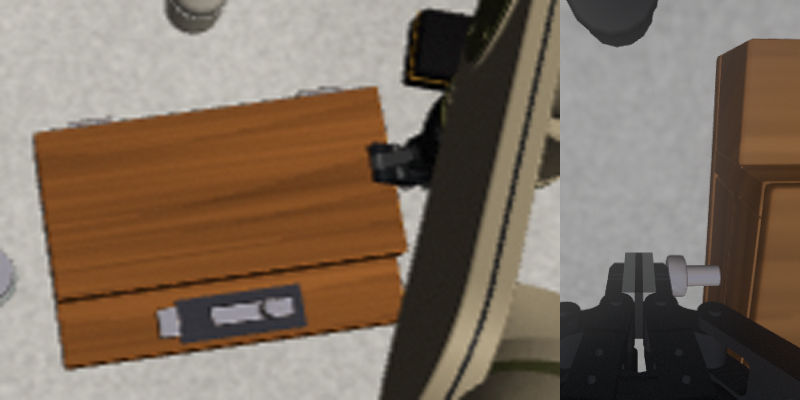

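The wrist view shows the drawer face flush with the case end and the knob against the fingers. The 12 N reading means the stop is reached. I'll back off and go over to the bolt.

Call:
servo_tool(
  fingers=[0, 0, 0, 0, 0, 0, 0, 0, 0, 0],
  linear=[
    [0, -0.015, 0],
    [0, -0.02, -0.01],
    [0, -0.02, -0.05],
    [0, -0.02, -0.095],
    [0.03, 0.01, -0.095],
    [0.055, 0.04, -0.095],
    [0.075, 0.07, -0.095],
    [0.083, 0.094, -0.095],
    [0.083, 0.094, -0.095],
    [0.083, 0.094, -0.095],
  ],
  rotation=[
    [0, 0, 0],
    [0, 0, 0],
    [0, 0, 0],
    [0, 0, 0],
    [0, 0, 0],
    [0, 0, 0],
    [0, 0, 0],
    [0, 0, 0],
    [0, 0, 0],
    [0, 0, 0],
  ],
)

```text
time: 10.7
tool_pos: [467.8, -95.2, 140.2]
tcp_rot: [-180.0, 0.1, -173.4]
ft_force: [0.4, -0.4, 0.3]
finger_gap: -0.1
grip_force: 0.0
```

```bash
python3 - <<'E'
from h import *
s=snap('wrist','w6.png');print(r.sense()['tool_pos'])
o=np.array([519.5,-27,0]);a=np.radians(7.1);x=np.array([np.cos(a),np.sin(a),0]);y=np.array([-x[1],x[0],0])
d=r.sense()['tool_pos']-o;print(d@x,d@y)
for p in((-60,-28,82),(-60,-60,66),(-36,-120,83)):print(p,proj(s,o+x*p[0]+y*p[1]+np.array([0,0,p[2]])))
E
```

```text
[467.96047203 -95.70084444 140.11323315]
-59.635845490647974 -61.80368033034896
(-60, -28, 82) (np.float64(370.78371139467015), np.float64(236.80944728962615))
(-60, -60, 66) (np.float64(319.1319610959103), np.float64(227.36286795859425))
(-36, -120, 83) (np.float64(226.42513658601482), np.float64(272.4453445668861))
```

View pics/w6.png

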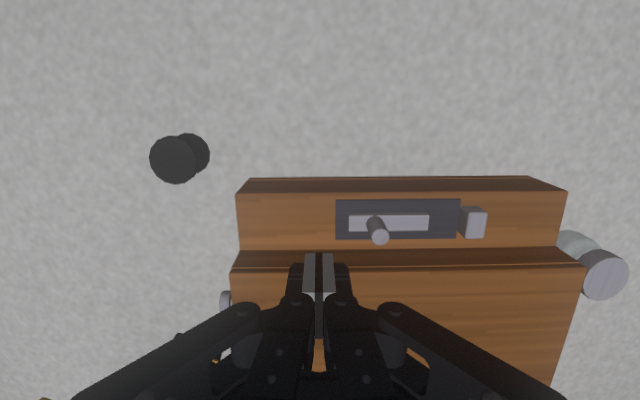

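The wrist view shows the bolt knob top at (380,237), lined up with the fingers and with a gap ahead of them. The lid edge at row 268 is clear. I'll lower and push the bolt.

Call:
servo_tool(
  fingers=[0, 0, 0, 0, 0, 0, 0, 0, 0, 0],
  linear=[
    [0, 0, 0.02],
    [0, 0, 0.04],
    [0, 0, 0.055],
    [0, 0, 0.055],
    [0, 0.007, 0.055],
    [0, 0.014, 0.055],
    [0, 0.021, 0.055],
    [0, 0.028, 0.055],
    [0, 0.035, 0.055],
    [0, 0.035, 0.055],
  ],
  rotation=[
    [0, 0, 0],
    [0, 0, 0],
    [0, 0, 0],
    [0, 0, 0],
    [0, 0, 0],
    [0, 0, 0],
    [0, 0, 0],
    [0, 0, 0],
    [0, 0, 0],
    [0, 0, 0],
  ],
)

```text
time: 11.75
tool_pos: [463.3, -59.5, 84.6]
tcp_rot: [180.0, 0.0, -173.4]
ft_force: [-0.3, -0.3, -0.7]
finger_gap: -0.1
grip_force: 0.0
```

Call:
servo_tool(
  fingers=[0, 0, 0, 0, 0],
  linear=[
    [0, 0.004, 0],
    [0, 0.008, 0],
    [0, 0.011, 0],
    [0, 0.014, 0],
    [0, 0.014, 0],
  ],
  rotation=[
    [0, 0, 0],
    [0, 0, 0],
    [0, 0, 0],
    [0, 0, 0],
    [0, 0, 0],
  ],
)

```text
time: 12.25
tool_pos: [461.5, -46.2, 84.2]
tcp_rot: [180.0, -0.0, -173.4]
ft_force: [0.5, -0.0, -0.1]
finger_gap: 0.2
grip_force: 0.0
```

Call:
servo_tool(
  fingers=[0, 0, 0],
  linear=[
    [0, 0.0015, 0],
    [0, 0.002, 0],
    [0, 0.002, 0],
  ],
  rotation=[
    [0, 0, 0],
    [0, 0, 0],
    [0, 0, 0],
  ],
)

```text
time: 12.55
tool_pos: [461.3, -44.6, 84.2]
tcp_rot: [180.0, -0.0, -173.4]
ft_force: [0.5, -1.2, 1.1]
finger_gap: -0.2
grip_force: 0.3
```

Call:
servo_tool(
  fingers=[0, 0, 0, 0],
  linear=[
    [0, 0.001, 0],
    [0, 0.002, 0],
    [0, 0.003, 0],
    [0, 0.003, 0],
  ],
  rotation=[
    [0, 0, 0],
    [0, 0, 0],
    [0, 0, 0],
    [0, 0, 0],
  ],
)

```text
time: 12.95
tool_pos: [461.2, -43.4, 84.4]
tcp_rot: [-179.8, -0.0, -173.4]
ft_force: [0.8, -11.0, -2.0]
finger_gap: -0.0
grip_force: 5.6
```

The bolt is at its stop, with 11 N on the fingers. I'll hold briefly, back away, then lift and look.

Call:
servo_tool(
  fingers=[0, 0, 0, 0, 0, 0, 0, 0, 0, 0],
  linear=[
    [0, 0, 0],
    [0, 0, 0],
    [0, -0.006, 0],
    [0, -0.012, 0],
    [0, -0.012, -0.03],
    [0, -0.012, -0.07],
    [0, -0.03, -0.1],
    [0, -0.06, -0.12],
    [0, -0.07, -0.12],
    [0, -0.07, -0.12],
  ],
  rotation=[
    [0, 0, 0],
    [0, 0, 0],
    [0, 0, 0],
    [0, 0, 0],
    [0, 0, 0],
    [0, 0, 0],
    [0, 0, 0],
    [0, 0, 0],
    [0, 0, 0],
    [0, 0, 0],
  ],
)

```text
time: 13.95
tool_pos: [469.2, -112.2, 204.2]
tcp_rot: [180.0, 0.0, -173.5]
ft_force: [0.5, -0.1, -0.5]
finger_gap: 0.1
grip_force: 0.0
```

```bash
python3 - <<'E'
from h import *
s=snap('wrist','w7.png');print(r.sense()['tool_pos'])
E
```

```text
[ 468.52999375 -111.10546165  203.06358444]
```

View pics/w7.png

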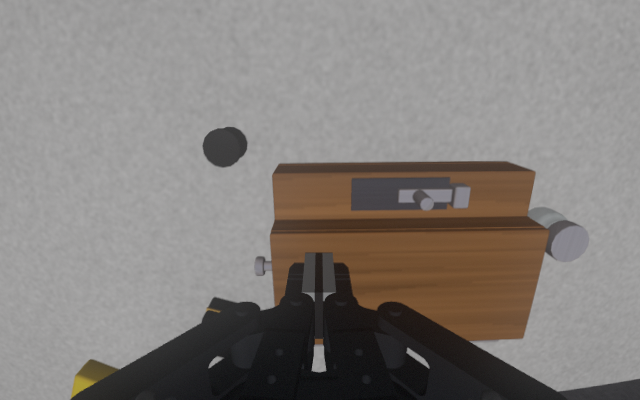

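The bolt's nose is in the keeper at (460,196), the lid is flat and the drawer is in, with its knob at (262,266). I'll hand it in.

```bash
python3 -c "
from bench import r
print(r.hand_in())"
```

```text
the job is handed in; nothing more can be done
None
```

The drawer is pushed fully in, the lid is shut and the bolt is across in its keeper; I handed the job in at about 14 s, and the hand-in call returned no verdict.

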